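# Zero the film footage counter

## Task

Before the next film is scanned, zero the footage counter that has the wide wheel: push its ridges over the top, one after another, until the one thick ridge stands straight up at the top, in line with the small index post. Leave the wheel of the narrow counter as it is.

Things in the scene. Friction and masses are not known exactly. Their poses are not given: they have to be found in the camera images.
- wide_axle (a point): Centre of the wide counter's wheel, on its axle, 72 mm above the desk. x: along the axle, from the black gearbox to the wheel's open face; y: level, the way the wheel's top must roll; z up. Counter fixed, yaw within 20 deg. Gearbox: x -72 to -30 mm, to 14 mm above the axle; its index post (y 0, x -40 to -32) to 34 mm. Foot plate 12 mm high, 65 mm to each side in y; else clear.
- wide_ridge (a point): Mid-width of the outer edge of the thick zero ridge, 50 mm from the axle. The wheel: black drum, radius 34 mm, 50 mm wide along the axle, with six straight aluminium ridges 60 deg apart across its whole width, out to radius 50 mm. Five are 5 mm thick; the zero ridge is 12 mm thick and goes on as a bright bar down the open face.
- wide_wheel (a joint): Angle (rad) of the wide wheel's zero ridge from straight up (0), growing as the top rolls to the counter's +y. Starts at -2.4 to -1.3: down on the -y side. Stops at -2.8 and +1.0. Other ridges: this plus multiples of 1.047. A ridge at angle a has its tip at y = 50 sin a, z = 50 cos a mm from the axle. Stiff (0.1 N m, 2 to 5 N at a ridge), no clicks or spring, turns both ways, stays put.
- narrow_ridge (a point): Mid-width of the outer edge of the thick zero ridge on the narrow counter's wheel: same build and diameter, but only 20 mm wide, axle also 72 mm above the desk, fixed at least 240 mm to the left or right of the wide counter (centre to centre). A bystander; its wheel turns as easily and is not to be turned.
Mind the look-alikes: they are no part of the job. Leave any blue look-alike of the part that bears wide_axle alone.

How it is judged:
By the outcome, as a careful person would: the job done as asked, in the order asked, and still so for the second after the job is handed in, with the robot touching nothing.
It also fails if it takes over 54 s, if anything falls off the work surface, if the arm or the gripper's body presses on something with over 40 N, if the wrist force passes 120 N, or if a joint passes its speed limit or range.

## Robot

A 6-joint arm with a two-finger parallel gripper is mounted at the origin on the work surface. World frame = base frame: x ahead of the robot, y to its left, z up, the work surface at z = 0. Lengths are in mm, angles in degrees, forces in N, time in s.
With the tool pointing down it reaches from about 300 to 850 mm from the base axis. Payload 4.2 kg.
Tool frame: the origin (TCP) lies midway between the tips of the shut fingers; the grasp point (between the pads) lies 19 mm behind it; y points along the fingers, z is the direction in which the jaws open and shut, and the axes are right-handed (so a half turn about y gives the same grasp; the last joint's range is limited). The gripper opens to 91 mm and grips with 3 to 60 N. Pads are 32 mm wide; open, the fingers measure 118 mm over their backs; the gripper's body (76 mm by 178 mm) begins 60 mm behind the grasp point.
Start: joints at [75.573, 18.312, 89.639, -0, 72.044, -1.146], TCP at [132.096, 559.637, 213.976] pointing down, gripper open.
Joint ranges: [-177.97, 177.97], [-48.28, 115.42], [12.27, 149.76], [-77.06, 257.06], [2.81, 150.46], [-146.56, 146.56]. Speed limits (degrees/s): [147.25, 147.25, 180, 180, 180, 180].

## Interface

Orientations are given as [roll, pitch, yaw] about the fixed x, y, z axes, in that order (R = Rz(yaw) Ry(pitch) Rx(roll)).
In Python, from workcell import env gives the robot as it stands.
- The arm moves only by the shell command python3 -m handwheel 'ROWS' [FORCE]. ROWS is JSON, a list of rows, each a list of 3 entries, a list of its own where there are three numbers: the opening, from 0 (shut) to 1 (fully open), then the shift along the tool's x, y, z in mm, then the turn, a rotation vector about the tool's x, y, z in degrees. A call has exactly 10 rows; each row shifts and turns the commanded pose from where the row before left it, along the tool's axes as they then stand; what a row does not reach is not made up. A row lasts 1/12 s, in which the tool goes at most 41.7 mm and 7.16 degrees, less where a joint would pass 70% of its speed; a pose out of reach is approached as far as the arm can. A call is refused whole if a number of a shift passes 41.7 or a number of a turn 7.16, either way. A call with a gripper value outside its range is refused whole. The fingers move at their own pace and stop on an object; FORCE is the grip in N (left out, the last holds). Time passes only in rows, so rows that do not move let the fingers close, or fill a call up. It gives the time, the measured TCP pose, the force and the opening at its end, in the units of the state.
- env.state(): the state, without advancing time (a new reading comes with each control period).
- env.grab_frame(name): name is "scene" or "top"; returns the picture (400x640x3 uint8, red, green, blue); there is no depth.
- env.camera_info(name): a dict with "fx", "fy", "cx", "cy" (pixels), "camera_from_world" (4x4, takes a point from world to camera coordinates). Camera axes: x right, y down, z forward; pixel columns grow to the right and rows downward; lengths in mm; the calibration is good to about 2 mm. A picture is of the moment at which its call begins. camera_info takes no time and is no camera call.
- env.job_done(): hands the job in, once; it reports no verdict.
Trained networks look in the newest picture that a camera, given by its name, has taken for a name from the list of things; names that differ only in an ending like _2 or _b are one class to them, and where a whole thing is asked for, a point or a joint stands for the part that bears it (a point fixed in the world has none). Each returns a list of dicts, best first, with "p" (0 to 1); they miss things now and then, are a little off and sometimes report something else, mostly with a low value. They report only what shows in the picture. A call takes as long as a camera call. They do not tell look-alikes from the thing itself.
- env.masks_of(camera, label): "region" (400x640 bool, what is visible of it) and "location" ([column, row] in pixels, amid what is visible of it).
The state is a dict: "time_s": time; "qpos": joint angles; "qvel": joint speeds; "effort": joint torques, N m; "ee_pos": TCP position; "ee_rot": TCP orientation; "force": force on the tool from outside, world axes, zero at the start; "torque": the same for the moment, N m; "gripper_width": finger opening in mm.
Only numpy, scipy, OpenCV 4.12 (cv2) and the standard library are available. Lean on these libraries where they do the work, as an engineer would, in place of code of your own. Each camera call takes 0.05 s, during which the arm holds its last target.

## Working session

There is one attempt and no reset: what is moved stays moved. The work goes in short steps, Python scripts to look and compute and a shell command to move; the robot and the scene stay as the last step left them, time stands still between calls to the robot, and variables do not carry over. Pictures are saved under pics/ and viewed, and the job is handed in when it is done.

```bash
mkdir -p pics; cat > h.py <<'E'
import numpy as np,cv2
from workcell import env
np.set_printoptions(precision=2,suppress=True)
def snap(c,n):
    im=env.grab_frame(c); cv2.imwrite(f'pics/{n}.png',im[:,:,::-1]); return im
def proj(c,P):
    i=env.camera_info(c); T=np.array(i['camera_from_world']); P=np.atleast_2d(P)
    q=P@T[:3,:3].T+T[:3,3]; return np.c_[i['fx']*q[:,0]/q[:,2]+i['cx'],i['fy']*q[:,1]/q[:,2]+i['cy']]
def unproj(c,uv,z):
    i=env.camera_info(c); T=np.array(i['camera_from_world']); R=T[:3,:3];o=-R.T@T[:3,3]
    d=R.T@np.array([(uv[0]-i['cx'])/i['fx'],(uv[1]-i['cy'])/i['fy'],1]); return o+d*(z-o[2])/d[2]
E
python3 - <<'E'
from h import *
print(env.state())
for c in('scene','top'):
    snap(c,c+'1'); i=env.camera_info(c);T=np.array(i['camera_from_world']);print(c,i['fx'],-T[:3,:3].T@T[:3,3],T[2,:3])
    for l in('wide_axle','wide_ridge','wide_wheel','narrow_ridge'):
        for d in env.masks_of(c,l): 
            ys,xs=np.nonzero(d['region']);print(c,l,d['p'],d['location'],(xs.min(),xs.max(),ys.min(),ys.max()) if len(xs) else 0,len(xs))
E
```

```text
{'time_s': 0.0, 'qpos': array([75.57, 18.35, 89.71,  0.  , 72.04, -1.15]), 'qvel': array([-0.05,  0.01, -0.04, -0.01,  0.04,  0.03]), 'effort': array([ -0.  , -41.24, -23.2 ,   0.07,   0.05,  -0.  ]), 'ee_pos': array([131.94, 559.14, 213.12]), 'ee_rot': array([-90.1 ,   0.  , -13.28]), 'force': array([ 0.14, -0.81, -0.1 ]), 'torque': array([-0.01, -0.  ,  0.05]), 'gripper_width': 91.13777585692725}
scene 368.9532410159588 [ 857.28 -271.17  655.  ] [-0.44  0.39 -0.81]
scene wide_axle 0.86 [327.2, 218.0] (np.int64(288), np.int64(367), np.int64(176), np.int64(258)) 3950
scene wide_axle 0.79 [239.5, 266.4] (np.int64(201), np.int64(287), np.int64(218), np.int64(308)) 4549
scene wide_ridge 0.69 [243.1, 260.4] (np.int64(214), np.int64(274), np.int64(229), np.int64(289)) 2073
scene wide_ridge 0.58 [333.5, 211.2] (np.int64(310), np.int64(362), np.int64(186), np.int64(239)) 1749
scene wide_wheel 0.67 [331.9, 215.4] (np.int64(310), np.int64(361), np.int64(187), np.int64(239)) 1684
scene narrow_ridge 0.6 [409.6, 157.8] (np.int64(394), np.int64(426), np.int64(138), np.int64(180)) 676
top 381.0292964264407 [466.48 -19.57 742.37] [ 0.1   0.05 -0.99]
top wide_axle 0.9 [325.2, 187.2] (np.int64(290), np.int64(359), np.int64(152), np.int64(221)) 4145
top wide_axle 0.69 [420.7, 209.4] (np.int64(387), np.int64(459), np.int64(177), np.int64(241)) 4336
top wide_ridge 0.87 [324.5, 172.2] (np.int64(298), np.int64(350), np.int64(152), np.int64(189)) 1634
top wide_ridge 0.67 [429.6, 197.2] (np.int64(401), np.int64(459), np.int64(178), np.int64(211)) 1792
top wide_wheel 0.91 [326.0, 170.3] (np.int64(298), np.int64(350), np.int64(152), np.int64(189)) 1646
top wide_wheel 0.6 [434.2, 195.0] (np.int64(401), np.int64(459), np.int64(177), np.int64(210)) 1799
top narrow_ridge 0.63 [209.0, 164.5] (np.int64(182), np.int64(238), np.int64(153), np.int64(173)) 847
```

View pics/scene1.png

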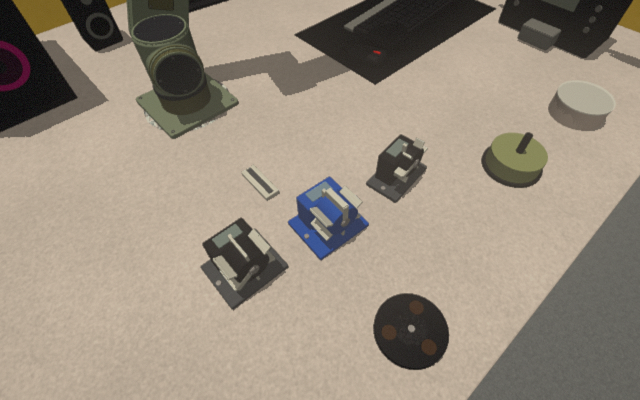

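View pics/top1.png

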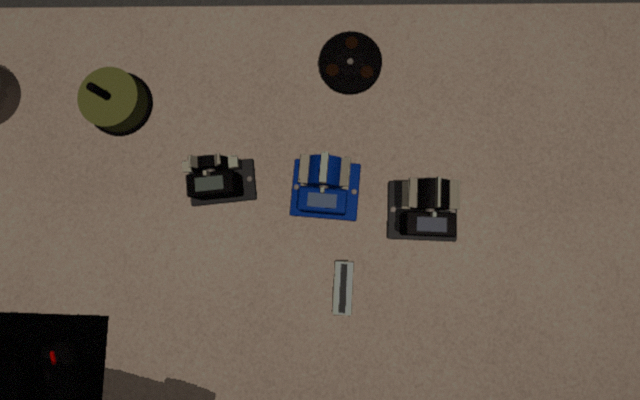

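```bash
python3 - <<'E'
import cv2
a=cv2.imread('pics/scene1.png')[165:315,190:375];cv2.imwrite('pics/s1c.png',cv2.resize(a,None,fx=4,fy=4,interpolation=2))
a=cv2.imread('pics/top1.png')[140:250,280:465];cv2.imwrite('pics/t1c.png',cv2.resize(a,None,fx=4,fy=4,interpolation=2))
E
```

```text
(no output)
```

View pics/s1c.png

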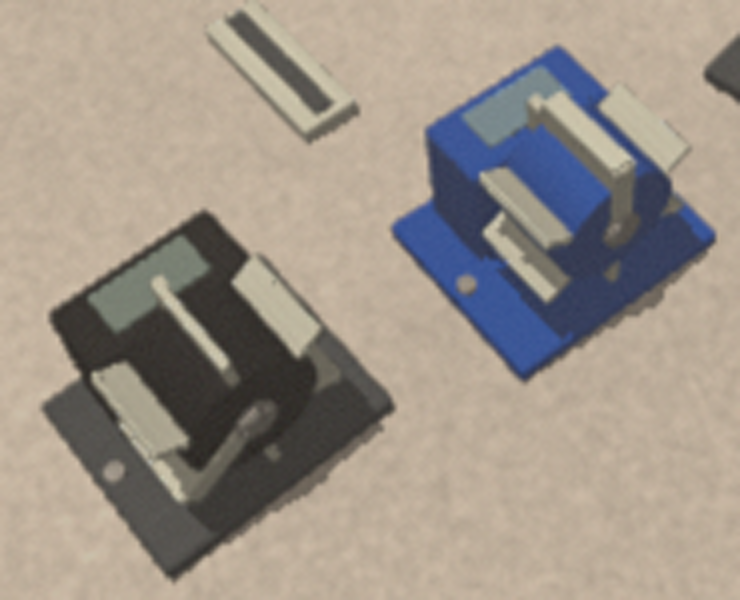

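View pics/t1c.png

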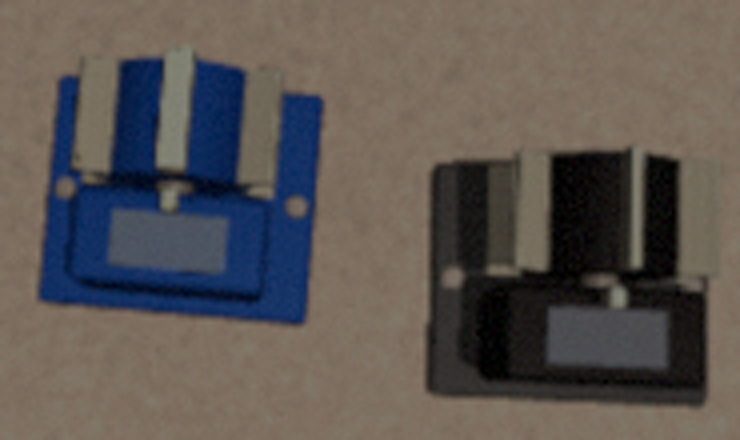

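The black wide counter is at scene ≈(240,262) and top ≈(425,208). The blue look-alike is next to it, and the narrow counter is at scene (400,165) and top (210,180). In the scene view, the zero ridge's bar on the wide wheel points down-left, which is the -y side. I'll fit a small model of the wheel for position, yaw and angle.

```bash
cat > fit.py <<'E'
from h import *
from scipy.optimize import minimize
def boxf(x0,x1,y0,y1,z0,z1):
    v=lambda a,b,c:np.array([[x0,x1][a],[y0,y1][b],[z0,z1][c]],float)
    return [np.array([v(0,0,1),v(1,0,1),v(1,1,1),v(0,1,1)]),np.array([v(0,0,0),v(0,1,0),v(1,1,0),v(1,0,0)]),
     np.array([v(1,0,0),v(1,1,0),v(1,1,1),v(1,0,1)]),np.array([v(0,0,0),v(0,0,1),v(0,1,1),v(0,1,0)]),
     np.array([v(0,1,0),v(0,1,1),v(1,1,1),v(1,1,0)]),np.array([v(0,0,0),v(1,0,0),v(1,0,1),v(0,0,1)])]
def rotx(fs,a): # angle from up toward +y
    c,s=np.cos(a),np.sin(a); R=np.array([[1,0,0],[0,c,s],[0,-s,c]]); return [f@R.T for f in fs]
def faces(th,hw=25):
    out=[] # (face,class,layer)
    for f in boxf(-72,35,-65,65,-72,-60): out.append((f,2,0))
    for f in boxf(-72,-30,-45,45,-60,14): out.append((f,1,1))
    for f in boxf(-40,-32,-3,3,14,34): out.append((f,0,2))
    n=24;A=np.arange(n)*2*np.pi/n
    for k in range(n):
        a,b=A[k],A[(k+1)%n]; P=lambda x,t:[x,34*np.sin(t),34*np.cos(t)]
        out.append((np.array([P(-hw,a),P(-hw,b),P(hw,b),P(hw,a)]),1,3))
    out.append((np.array([[hw,34*np.sin(-a),34*np.cos(-a)] for a in A])[::-1],1,3))
    for k in range(6):
        w=6 if k==0 else 2.5
        for f in rotx(boxf(-hw,hw,-w,w,33,50),th+k*np.pi/3): out.append((f,0,4))
    for f in rotx(boxf(hw,hw+2,-6,6,4,50),th): out.append((f,0,4))
    return out
def render(cam,p,hw=25,S=2,roi=None):
    x,y,yaw,th=p; i=env.camera_info(cam);T=np.array(i['camera_from_world']);o=-T[:3,:3].T@T[:3,3]
    c,s=np.cos(yaw),np.sin(yaw);R=np.array([[c,-s,0],[s,c,0],[0,0,1]])
    L=[]
    for f,cl,la in faces(th,hw):
        w=f@R.T+[x,y,72]; nrm=np.cross(w[1]-w[0],w[2]-w[1]); m=w.mean(0)
        if len(w)>4 and (nrm@(R@[1,0,0])<0): nrm=-nrm
        if len(w)==4:
            pass
        if cl==1 and la==3 and len(w)==4:
            nrm=R@np.array([0,f[:,1].mean(),f[:,2].mean()])
        if nrm@(o-m)<=0: continue
        grp=0 if la==0 else (1 if la in(1,2) else 2)
        if la in(1,2) and o@R[:,0]-np.array([x,y,0])@R[:,0]<-51: grp=3
        L.append((grp,-np.linalg.norm(o-m) if la!=3 else -np.linalg.norm(o-m)-(8 if len(w)==4 else 0),w,cl))
    L.sort(key=lambda t:t[:2])
    x0,y0,x1,y1=roi; im=np.full(((y1-y0)*S,(x1-x0)*S),3,np.uint8)
    for g,d,w,cl in L:
        q=(proj(cam,w)-[x0,y0]+.5)*S-.5
        cv2.fillPoly(im,[np.round(q*16).astype(np.int32)],int(cl),shift=4)
    return im
def cost(p,ims,rois,hw=25):
    t=0
    for c in ims:
        im=ims[c];r=rois[c];lab=render(c,p,hw,2,r);h,w=lab.shape
        D=np.stack([cv2.GaussianBlur(cv2.resize((lab==k).astype(np.float32),(w//2,h//2),interpolation=cv2.INTER_AREA),(0,0),1) for k in range(4)],-1).reshape(-1,4)
        g=cv2.GaussianBlur(im[r[1]:r[3],r[0]:r[2]].astype(np.float32),(0,0),1).reshape(-1,3)
        A=D.T@D+np.eye(4)*1e-2; X=np.linalg.solve(A,D.T@g); t+=np.abs(g-D@X).mean()/g.std()
    return t
def run(ims,rois,p0,hw=25,fix=None):
    best=None
    for p in p0:
        if fix is None: r=minimize(cost,p,args=(ims,rois,hw),method='Nelder-Mead',options=dict(initial_simplex=np.array(p)+np.vstack([np.zeros(4),np.diag([8,8,.08,.15])]),xatol=.01,fatol=1e-5,maxiter=300))
        else: r=minimize(lambda t:cost([*fix,t[0]],ims,rois,hw),[p],method='Nelder-Mead',options=dict(initial_simplex=[[p],[p+.1]]))
        if best is None or r.fun<best.fun: best=r
        print(np.array(r.x),round(r.fun,4))
    return best
def overlay(c,im,p,roi,n,hw=25):
    lab=render(c,p,hw,6,roi);a=cv2.resize(im[roi[1]:roi[3],roi[0]:roi[2],::-1],(lab.shape[1],lab.shape[0]),interpolation=2).copy()
    e=cv2.morphologyEx(lab,cv2.MORPH_GRADIENT,np.ones((2,2)))>0; b=a.copy();b[e]=(0,0,255)
    cv2.imwrite(f'pics/{n}.png',cv2.resize(np.hstack([a,b]),None,fx=.8,fy=.8))
E
python3 - <<'E'
from fit import *
ims={c:cv2.imread(f'pics/{c}1.png')[:,:,::-1] for c in('scene','top')}
rois=dict(scene=(190,210,295,315),top=(375,165,470,250))
print(unproj('top',(429,197),72),unproj('scene',(243,258),72))
print('narrow',unproj('top',(209,170),72),'blue',unproj('top',(325,175),72))
p=unproj('top',(429,197),72)
b=run(ims,rois,[[p[0],p[1],0,t] for t in(-2.3,-2.,-1.6)])
print(b.x,np.degrees(b.x[2:]))
for c in ims: overlay(c,ims[c],b.x,rois[c],'ov1'+c)
E
```

```text
[ 535.4  -173.49   72.  ] [ 535.51 -176.17   72.  ]
narrow [577.74 219.21  72.  ] blue [571.62   9.07  72.  ]Traceback (most recent call last):
  File "<stdin>", line 7, in <module>
  File "fit.py", line 57, in run
    if fix is None: r=minimize(cost,p,args=(ims,rois,hw),method='Nelder-Mead',options=dict(initial_simplex=np.array(p)+np.vstack([np.zeros(4),np.diag([8,8,.08,.15])]),xatol=.01,fatol=1e-5,maxiter=300))
                      ~~~~~~~~^^^^^^^^^^^^^^^^^^^^^^^^^^^^^^^^^^^^^^^^^^^^^^^^^^^^^^^^^^^^^^^^^^^^^^^^^^^^^^^^^^^^^^^^^^^^^^^^^^^^^^^^^^^^^^^^^^^^^^^^^^^^^^^^^^^^^^^^^^^^^^^^^^^^^^^^^^^^^^^^^^^^^^^^^^^
    res = _minimize_neldermead(fun, x0, args, callback, bounds=bounds,
                               **options)
    fxr = func(xr)
    fx = function(np.copy(x), *(wrapper_args + args))
  File "fit.py", line 49, in cost
    im=ims[c];r=rois[c];lab=render(c,p,hw,2,r);h,w=lab.shape
                            ~~~~~~^^^^^^^^^^^^
  File "fit.py", line 43, in render
    q=(proj(cam,w)-[x0,y0]+.5)*S-.5
       ~~~~^^^^^^^
  File "h.py", line 7, in proj
    i=env.camera_info(c); T=np.array(i['camera_from_world']); P=np.atleast_2d(P)
ValueError: time passes only in moves, steps and waits
```

```bash
sed -i 's/env.camera_info(c)/CI(c)/; s/^def snap/_c={}\ndef CI(c):\n    if c not in _c: _c[c]=env.camera_info(c)\n    return _c[c]\ndef snap/' h.py; sed -i 's/env.camera_info(cam)/CI(cam)/' fit.py
cat > f1.py <<'E'
from fit import *
ims={c:cv2.imread(f'pics/{c}1.png')[:,:,::-1] for c in('scene','top')}
rois=dict(scene=(190,210,295,315),top=(375,165,470,250))
b=run(ims,rois,[[535,-175,0,t] for t in(-2.3,-2.,-1.6)])
print(b.x,np.degrees(b.x[2:]))
for c in ims: overlay(c,ims[c],b.x,rois[c],'ov1'+c)
E
python3 f1.py
```

```text
[ 537.45 -174.79   -0.04   -2.16] 0.5167
[ 536.92 -174.93   -0.04   -2.15] 0.513
[ 537.26 -174.88   -0.05   -1.1 ] 0.5355
[ 536.92 -174.93   -0.04   -2.15] [  -2.54 -123.25]
```

View pics/ov1scene.png

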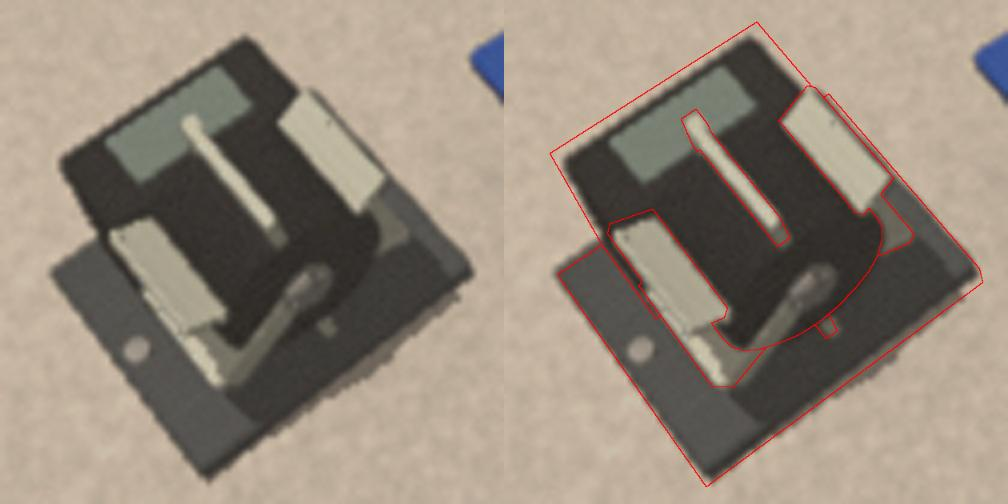

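View pics/ov1top.png

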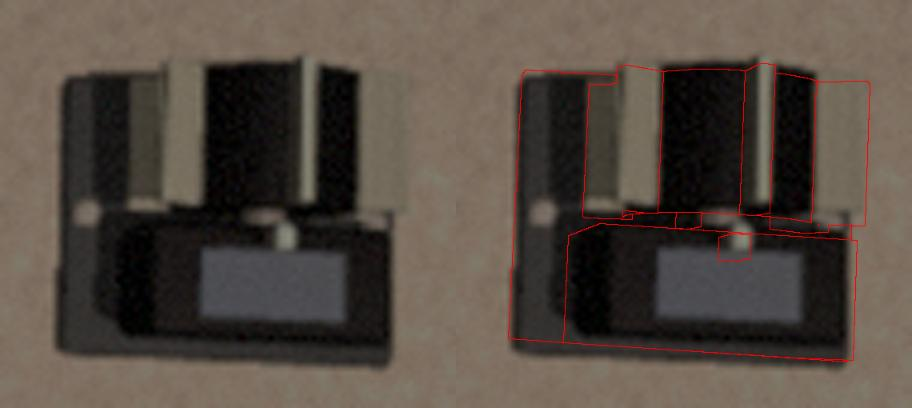

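The fit puts the wheel at about (537,-175), yaw -2.5°, θ≈-123°; the overlay agrees with the picture to 1–2 px. Plan: turn yaw to match, shut the gripper, fly over at z≈213.

```bash
python3 -m handwheel '[[0,[0,0,0],[0,-5.4,0]],[0,[0,0,0],[0,-5.4,0]],[0,[20,0,-33.9],[0,0,0]],[0,[20,0,-33.9],[0,0,0]],[0,[20,0,-33.9],[0,0,0]],[0,[20,0,-33.9],[0,0,0]],[0,[20,0,-33.9],[0,0,0]],[0,[20,0,-33.9],[0,0,0]],[0,[20,0,-33.9],[0,0,0]],[0,[20,0,-33.9],[0,0,0]]]' 20
```

```text
time_s: 1.33
ee_pos: [280.6, 280.1, 214.2]
ee_rot: [-90.0, -0.0, -2.4]
force: [0.7, 0.3, 0.3]
gripper_width: 27.5
```

```bash
python3 -m handwheel '[[0,[20,0,-33.9],[0,0,0]],[0,[20,0,-33.9],[0,0,0]],[0,[20,0,-33.9],[0,0,0]],[0,[20,0,-33.9],[0,0,0]],[0,[20,0,-33.9],[0,0,0]],[0,[20,0,-33.9],[0,0,0]],[0,[20,0,-33.9],[0,0,0]],[0,[20,0,-33.9],[0,0,0]],[0,[20,0,-33.9],[0,0,0]],[0,[20,0,-33.9],[0,0,0]]]'
```

```text
time_s: 2.17
ee_pos: [465.9, -67.6, 214.2]
ee_rot: [-90.0, -0.0, -2.5]
force: [0.8, 0.0, 0.4]
gripper_width: 0.5
```

```bash
python3 -m handwheel '[[0,[18,0,-31],[0,0,0]],[0,[18,0,-31],[0,0,0]],[0,[18,0,-31],[0,0,0]],[0,[0,0,0],[0,0,0]],[0,[0,0,0],[0,0,0]],[0,[0,0,0],[0,0,0]],[0,[0,0,0],[0,0,0]],[0,[0,0,0],[0,0,0]],[0,[0,0,0],[0,0,0]],[0,[0,0,0],[0,0,0]]]'
python3 - <<'E'
from h import *
a=snap('scene','s2');b=snap('top','t2')
cv2.imwrite('pics/c2.png',cv2.resize(np.vstack([a[150:350,150:400],b[120:280,300:550]])[:,:,::-1],None,fx=1.6,fy=1.6))
print(env.state()['ee_pos'])
E
```

```text
time_s: 3.0
ee_pos: [515.1, -160.1, 214.2]
ee_rot: [-90.0, -0.0, -2.4]
force: [-0.4, 0.6, -0.0]
gripper_width: 0.5
[ 515.19 -160.36  214.17]
```

View pics/c2.png

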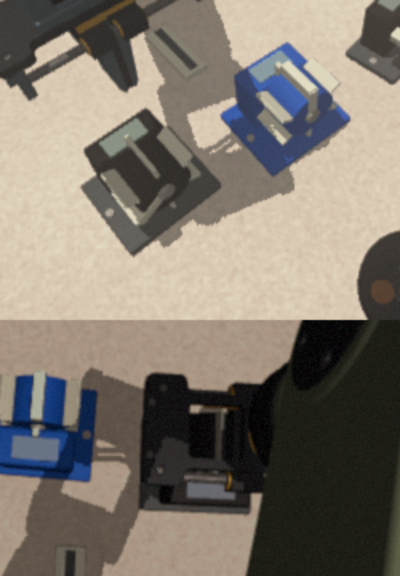

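Fingertips taper and clear the counter; the wheel is unmoved. Next, go behind the top ridge, down to z≈109.

```bash
python3 -m handwheel '[[0,[13.7,0,-19],[0,0,0]],[0,[13.7,0,-19],[0,0,0]],[0,[0,0,0],[0,0,0]],[0,[0,30,0],[0,0,0]],[0,[0,30,0],[0,0,0]],[0,[0,20,0],[0,0,0]],[0,[0,15,0],[0,0,0]],[0,[0,10,0],[0,0,0]],[0,[0,0,0],[0,0,0]],[0,[0,0,0],[0,0,0]]]'
cat > look.py <<'E'
from h import *
import sys
a=snap('scene','s'+sys.argv[1])
cv2.imwrite(f'pics/c{sys.argv[1]}.png',cv2.resize(a[180:315,180:320,::-1],None,fx=4,fy=4,interpolation=2))
s=env.state();r=s['ee_pos'][:2]-[537,-175];t=np.radians(-2.5)
print(s['time_s'],s['ee_pos'],'wheel xy',r@[np.cos(t),np.sin(t)],r@[-np.sin(t),np.cos(t)],s['ee_pos'][2]-72,s['force'])
E
python3 look.py 3
```

```text
time_s: 3.93
ee_pos: [541.1, -199.8, 109.1]
ee_rot: [-90.0, 0.0, -2.5]
force: [-0.6, -0.3, 0.4]
gripper_width: 0.3
3.9833 [ 541.62 -200.06  109.87] wheel xy 5.705725043134694 -24.832034376944115 37.866199222261045 [ 0.59 -0.51 -0.47]
```

View pics/c3.png

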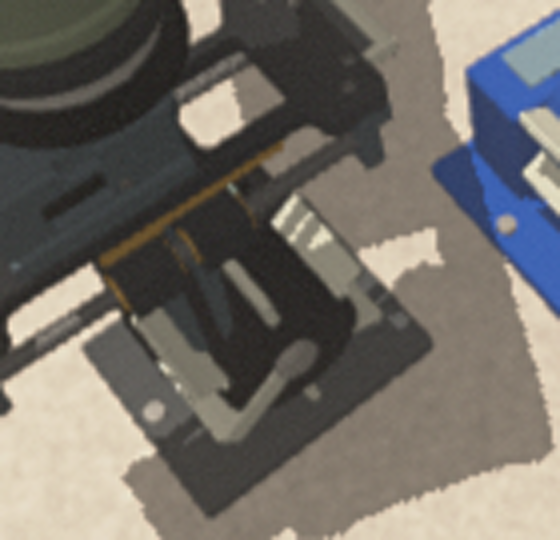

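```bash
python3 -m handwheel '[[0,[0,0,4],[0,0,0]],[0,[0,0,4],[0,0,0]],[0,[0,0,4],[0,0,0]],[0,[0,0,4],[0,0,0]],[0,[0,0,4],[0,0,0]],[0,[0,0,4],[0,0,0]],[0,[0,0,4],[0,0,0]],[0,[0,0,4],[0,0,0]],[0,[0,0,4],[0,0,0]],[0,[0,0,4],[0,0,0]]]'
python3 look.py 4
```

```text
time_s: 4.82
ee_pos: [542.6, -159.7, 108.8]
ee_rot: [-90.0, 0.0, -2.5]
force: [0.8, -3.7, 0.6]
gripper_width: 0.5
4.8667 [ 542.6  -158.94  108.82] wheel xy 4.893128321161937 16.291049651374514 36.823358341223724 [-0.06 -0.36 -0.06]
```

View pics/c4.png

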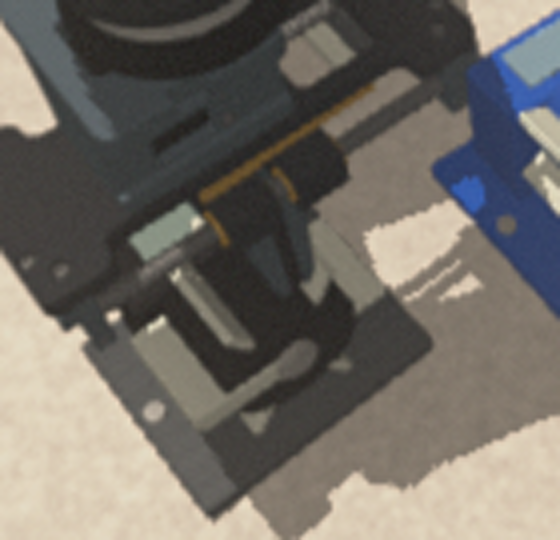

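The ridge rolled to about +30°, and the zero ridge is now roughly level on the -y side. Lift, go back behind the next ridge, lower.

```bash
python3 -m handwheel '[[0,[0,-25,-2],[0,0,0]],[0,[0,0,-18],[0,0,0]],[0,[0,0,-19],[0,0,0]],[0,[0,0,-19],[0,0,0]],[0,[0,0,0],[0,0,0]],[0,[0,13,0],[0,0,0]],[0,[0,12,0],[0,0,0]],[0,[0,1,0],[0,0,0]],[0,[0,0,0],[0,0,0]],[0,[0,0,0],[0,0,0]]]'
python3 look.py 5
```

```text
time_s: 5.7
ee_pos: [540.5, -217.3, 108.3]
ee_rot: [-90.0, -0.0, -2.5]
force: [0.1, 0.3, 0.6]
gripper_width: 0.4
5.75 [ 540.73 -217.5   108.54] wheel xy 5.576183991164941 -42.29513096080726 36.537304740904816 [ 0.23 -0.91  0.07]
```

View pics/c5.png

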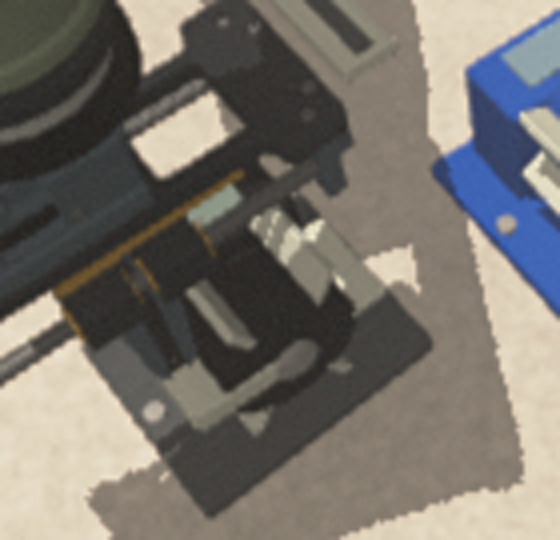

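```bash
python3 -m handwheel '[[0,[0,0,5.8],[0,0,0]],[0,[0,0,5.8],[0,0,0]],[0,[0,0,5.8],[0,0,0]],[0,[0,0,5.8],[0,0,0]],[0,[0,0,5.8],[0,0,0]],[0,[0,0,5.8],[0,0,0]],[0,[0,0,5.8],[0,0,0]],[0,[0,0,5.8],[0,0,0]],[0,[0,0,5.8],[0,0,0]],[0,[0,0,5.8],[0,0,0]]]'
python3 look.py 6
```

```text
time_s: 6.58
ee_pos: [542.4, -159.4, 107.5]
ee_rot: [-90.0, 0.1, -2.5]
force: [-0.2, -2.9, 1.0]
gripper_width: 0.5
6.6333 [ 542.36 -158.32  107.6 ] wheel xy 4.628167003726967 16.895129204019156 35.60256568477453 [-0.88 -0.92 -0.2 ]
```

View pics/c6.png

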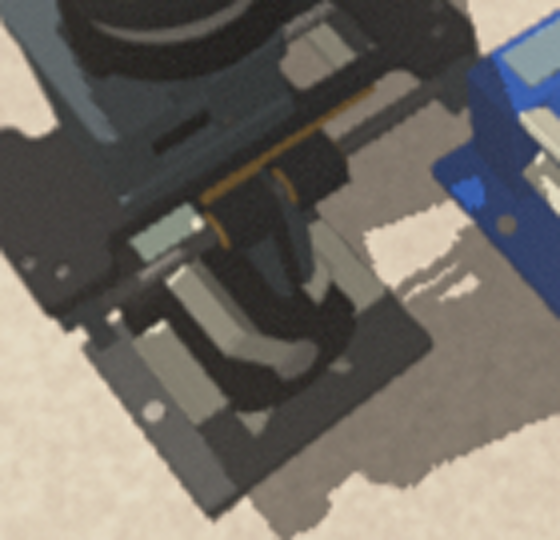

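```bash
python3 -m handwheel '[[0,[0,-25,-2],[0,0,0]],[0,[0,0,-20],[0,0,0]],[0,[0,0,-20],[0,0,0]],[0,[0,0,-20],[0,0,0]],[0,[0,0,0],[0,0,0]],[0,[0,12,0],[0,0,0]],[0,[0,12,0],[0,0,0]],[0,[0,0,0],[0,0,0]],[0,[0,0,0],[0,0,0]],[0,[0,0,0],[0,0,0]]]'
python3 look.py 7
```

```text
time_s: 7.47
ee_pos: [540.3, -221.2, 109.3]
ee_rot: [-90.0, -0.0, -2.5]
force: [0.3, -0.8, 0.6]
gripper_width: 0.4
7.5167 [ 540.51 -221.46  109.55] wheel xy 5.537405882106675 -46.2656390062261 37.548374558476056 [-0.65  0.57  0.38]
```

View pics/c7.png

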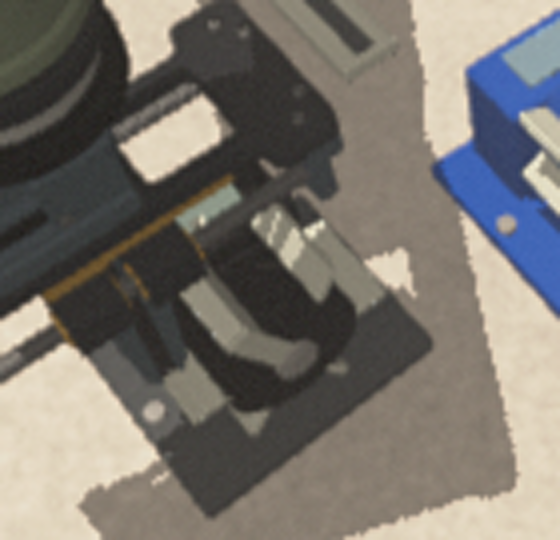

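Push most of the way, stopping a little short, then measure.

```bash
python3 -m handwheel '[[0,[0,0,4],[0,0,0]],[0,[0,0,4],[0,0,0]],[0,[0,0,4],[0,0,0]],[0,[0,0,4],[0,0,0]],[0,[0,0,4],[0,0,0]],[0,[0,0,4],[0,0,0]],[0,[0,0,4],[0,0,0]],[0,[0,0,0],[0,0,0]],[0,[0,0,0],[0,0,0]],[0,[0,0,0],[0,0,0]]]'
python3 look.py 8
cat > ang.py <<'E'
from fit import *
import sys
im=cv2.imread(f'pics/s{sys.argv[1]}.png')[:,:,::-1]; roi=(215,225,285,290)
t0=float(sys.argv[2])
# bar on open face: bright bar axis; overlay candidate rays
i=4
a=cv2.resize(im[180:315,180:320,::-1],None,fx=5,fy=5,interpolation=2)
R=np.radians(-2.5);ex=np.array([np.cos(R),np.sin(R),0]);ey=np.array([-np.sin(R),np.cos(R),0]);ez=np.array([0,0,1.])
o=np.array([537,-175,72.])
def W(x,y,z): return o+x*ex+y*ey+z*ez
th=np.radians(t0)
for w in(-6,6):
    pts=[W(x,r*np.sin(th)+w*np.cos(th),r*np.cos(th)-w*np.sin(th)) for x,r in((25,20),(25,50),(-25,50))]
    q=((proj('scene',np.array(pts))-[180,180]+.5)*5-.5).astype(np.int32)
    cv2.polylines(a,[q],False,(0,0,255) if w<0 else (0,255,0),1)
cv2.imwrite(f'pics/a{sys.argv[1]}.png',a)
E
python3 ang.py 8 -7
```

```text
time_s: 8.35
ee_pos: [540.9, -193.2, 108.4]
ee_rot: [-89.9, 0.1, -2.5]
force: [-0.3, -0.1, -0.1]
gripper_width: 0.5
8.4 [ 540.77 -193.29  108.37] wheel xy 4.5597624538347405 -18.112173387380384 36.372825965737746 [-0.09  0.29 -0.05]
```

View pics/a8.png

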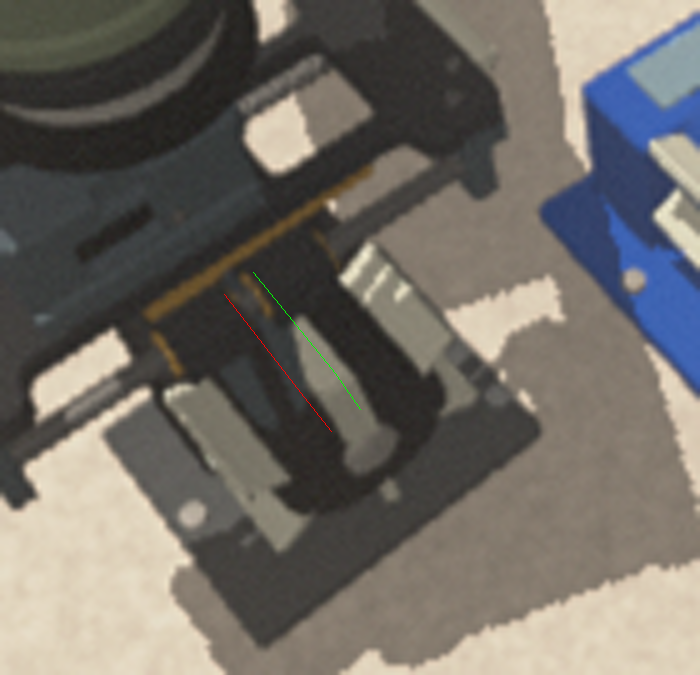

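Too occluded to judge. I'll back off and up, clear of the wheel, for a clean look.

```bash
python3 -m handwheel '[[0,[0,0,-4],[0,0,0]],[0,[0,-30,0],[0,0,0]],[0,[0,-40,0],[0,0,0]],[0,[-30,0,-25],[0,0,0]],[0,[-30,0,-25],[0,0,0]],[0,[-30,0,-25],[0,0,0]],[0,[-30,0,-25],[0,0,0]],[0,[-30,0,-25],[0,0,0]],[0,[-30,0,-25],[0,0,0]],[0,[0,0,0],[0,0,0]]]'
python3 look.py 9
python3 - <<'E'
from h import *
snap('top','t9')
E
```

```text
time_s: 9.23
ee_pos: [349.7, -343.0, 178.7]
ee_rot: [-90.0, 0.2, -2.8]
force: [-0.5, -0.2, 0.5]
gripper_width: 0.7
9.2833 [ 352.12 -341.58  178.8 ] wheel xy -177.4330845825432 -174.4821610116954 106.79635732676064 [ 0.67 -0.41 -0.54]
```

View pics/t9.png

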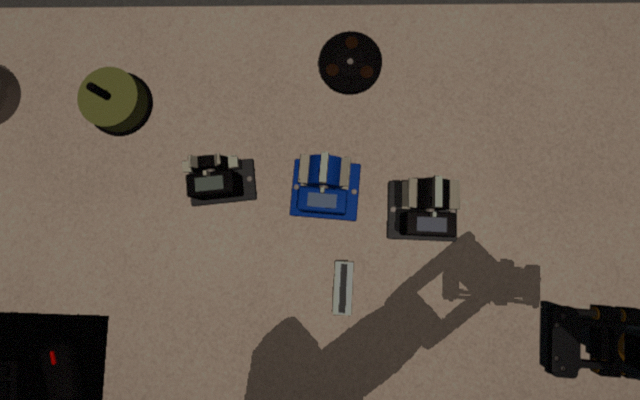

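View pics/s9.png

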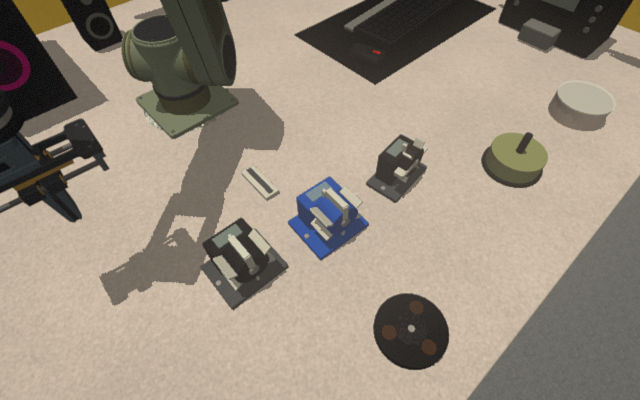

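```bash
python3 - <<'E'
s=open('fit.py').read()
s=s.replace("rotx(boxf(hw,hw+2,-6,6,4,50),th): out.append((f,0,4))","rotx(boxf(hw,hw+2,-6,6,4,50),th): out.append((f,0,5))")
s=s.replace("boxf(-72,-30,-45,45,-60,14)","boxf(-72,-30,-40,40,-60,14)")
s=s.replace("        L.append((grp,","        if la==5: grp=5\n        L.append((grp,")
open('fit.py','w').write(s)
E
cat > f2.py <<'E'
from fit import *
import sys
n=sys.argv[1]
ims={'scene':cv2.imread(f'pics/s{n}.png')[:,:,::-1],'top':cv2.imread(f'pics/t{n}.png')[:,:,::-1]}
rois=dict(scene=(190,210,295,315),top=(375,165,470,250))
b=run(ims,rois,[[537,-175,-.04,t] for t in(-.2,0,.1)])
print(b.x,np.degrees(b.x[2:]))
for c in ims:
    overlay(c,ims[c],b.x,rois[c],f'ov{n}'+c)
    r=run({c:ims[c]},rois,[b.x]);print(c,r.x,np.degrees(r.x[2:]))
E
sed -i 's/^for c/for c/' f1.py; python3 f1.py; python3 f2.py 9
```

```text
[ 537.17 -175.08   -0.04   -2.14] 0.5113
[ 537.97 -175.28   -0.04   -2.14] 0.5116
[ 538.13 -174.22   -0.02   -1.13] 0.5387
[ 537.17 -175.08   -0.04   -2.14] [  -2.26 -122.86]
[ 537.06 -175.15   -0.04   -0.04] 0.7723
[ 536.95 -175.34   -0.04   -0.03] 0.7696
[ 536.53 -174.95   -0.03   -0.04] 0.7757
[ 536.95 -175.34   -0.04   -0.03] [-2.42 -1.98]
[ 536.98 -175.27   -0.04   -0.04] 0.3959
scene [ 536.98 -175.27   -0.04   -0.04] [-2.34 -2.05]
[ 537.02 -175.33   -0.04   -0.04] 0.372
top [ 537.02 -175.33   -0.04   -0.04] [-2.43 -2.04]
```

View pics/ov9scene.png

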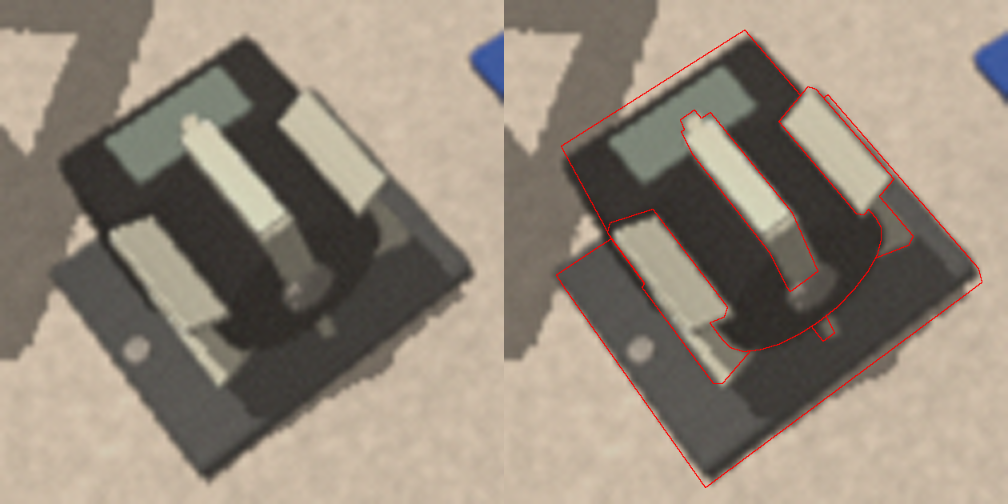

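View pics/ov9top.png

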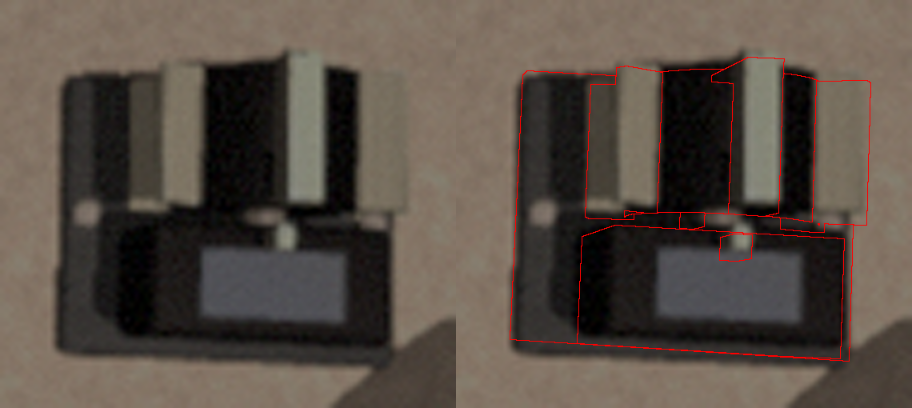

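```bash
cat > m.py <<'E'
from h import *
import sys
n=sys.argv[1]
# reproject image onto horizontal planes in the counter frame: rows x, columns y at 0.25mm
t=np.radians(-2.4);ex=np.array([np.cos(t),np.sin(t),0]);ey=np.array([-np.sin(t),np.cos(t),0]);o=np.array([537,-175.3,72])
def plane(c,im,z,xs,ys):
    X,Y=np.meshgrid(xs,ys,indexing='ij');P=o+X[...,None]*ex+Y[...,None]*ey+np.array([0,0,z])
    q=proj(c,P.reshape(-1,3)).reshape(*X.shape,2).astype(np.float32)
    return cv2.remap(im,q[...,0],q[...,1],cv2.INTER_LINEAR).astype(float).mean(-1)
ys=np.arange(-20,20,.25)
for c,f in(('scene','s'),('top','t')):
    im=cv2.imread(f'pics/{f}{n}.png')
    def edges(z,x):
        pr=plane(c,im,z,x,ys).mean(0);g=np.gradient(cv2.GaussianBlur(pr[None],(0,0),3)[0]); a=np.argmax(g);b=np.argmin(g)
        return ys[a],ys[b],(ys[a]+ys[b])/2
    for k in(-20,-10,0,10,20): print(c,'ridge x',k,edges(50,np.arange(k-3,k+3,.5)))
    print(c,'post',edges(34,np.arange(-38,-33,.5)),edges(34,np.arange(-40,-36,.5)))
E
python3 m.py 9
```

```text
scene ridge x -20 (np.float64(-8.25), np.float64(3.25), np.float64(-2.5))
scene ridge x -10 (np.float64(-8.75), np.float64(3.5), np.float64(-2.625))
scene ridge x 0 (np.float64(-8.5), np.float64(4.0), np.float64(-2.25))
scene ridge x 10 (np.float64(-8.5), np.float64(4.0), np.float64(-2.25))
scene ridge x 20 (np.float64(-8.25), np.float64(4.0), np.float64(-2.125))
scene post (np.float64(-2.75), np.float64(3.0), np.float64(0.125)) (np.float64(-2.25), np.float64(3.25), np.float64(0.5))
top ridge x -20 (np.float64(-8.25), np.float64(-18.5), np.float64(-13.375))
top ridge x -10 (np.float64(-8.25), np.float64(4.0), np.float64(-2.125))
top ridge x 0 (np.float64(-7.75), np.float64(4.5), np.float64(-1.625))
top ridge x 10 (np.float64(-7.5), np.float64(4.75), np.float64(-1.375))
top ridge x 20 (np.float64(-7.0), np.float64(5.0), np.float64(-1.0))
top post (np.float64(-3.0), np.float64(3.5), np.float64(0.25)) (np.float64(-2.75), np.float64(3.75), np.float64(0.5))
```

Measured against the index post, the zero ridge stands about 2.5 mm short (≈ -3°) in both cameras. I'll go back in and push about 2.3 mm further.

```bash
python3 -m handwheel '[[0,[0,0,0],[0,0,0]],[0,[30,0,24],[0,0,0]],[0,[30,0,24],[0,0,0]],[0,[30,0,24],[0,0,0]],[0,[30,0,24],[0,0,0]],[0,[30,0,24],[0,0,0]],[0,[30,0,20],[0,0,0]],[0,[0,0,0],[0,0,0]],[0,[0,0,0],[0,0,0]],[0,[0,0,0],[0,0,0]]]'
python3 look.py 10
```

```text
time_s: 10.17
ee_pos: [540.7, -206.7, 178.4]
ee_rot: [-90.0, 0.1, -2.3]
force: [0.6, -0.3, -0.5]
gripper_width: 0.5
10.2167 [ 540.24 -207.37  178.58] wheel xy 4.648163766302816 -32.19890473898738 106.57528469850871 [-0.65 -0.41  0.36]
```

```bash
python3 -m handwheel '[[0,[0,0,8],[0,0,0]],[0,[0,25,0],[0,0,0]],[0,[0,25,0],[0,0,0]],[0,[0,15,0],[0,0,0]],[0,[0,5,0],[0,0,0]],[0,[0,0,0],[0,0,0]],[0,[0,0,0],[0,0,0]],[0,[0,0,0],[0,0,0]],[0,[0,0,0],[0,0,0]],[0,[0,0,0],[0,0,0]]]'
python3 look.py 11; python3 look.py 11;python3 look.py 11
```

```text
time_s: 11.05
ee_pos: [541.5, -200.2, 110.0]
ee_rot: [-90.0, -0.1, -2.5]
force: [0.1, -0.7, -0.4]
gripper_width: 0.4
11.1 [ 541.4  -200.15  109.77] wheel xy 5.494699819306867 -24.93203948308377 37.76686697059387 [0.04 0.24 0.02]
11.15 [ 541.3  -200.1   109.58] wheel xy 5.385879013386218 -24.89099614987396 37.57616743792745 [ 0.33  0.73 -0.07]
11.2 [ 541.21 -200.06  109.39] wheel xy 5.302480101791067 -24.847417184623584 37.39271219623342 [-0.72 -0.18 -0.68]
```

```bash
python3 -m handwheel '[[0,[0,1,3],[0,0,0]],[0,[0,0,2],[0,0,0]],[0,[0,0,1],[0,0,0]],[0,[0,0,1],[0,0,0]],[0,[0,0,1],[0,0,0]],[0,[0,0,1],[0,0,0]],[0,[0,0,0],[0,0,0]],[0,[0,0,0],[0,0,0]],[0,[0,0,0],[0,0,0]],[0,[0,0,0],[0,0,0]]]'
python3 look.py 12; python3 look.py 12
python3 -m handwheel '[[0,[0,0,-4],[0,0,0]],[0,[0,-30,0],[0,0,0]],[0,[0,-40,0],[0,0,0]],[0,[-30,0,-25],[0,0,0]],[0,[-30,0,-25],[0,0,0]],[0,[-30,0,-25],[0,0,0]],[0,[-30,0,-25],[0,0,0]],[0,[-30,0,-25],[0,0,0]],[0,[-30,0,-25],[0,0,0]],[0,[0,0,0],[0,0,0]]]'
python3 look.py 13
python3 - <<'E'
from h import *
snap('top','t13')
E
python3 m.py 13; python3 f2.py 13
```

```text
time_s: 12.03
ee_pos: [541.3, -191.2, 108.0]
ee_rot: [-90.0, 0.0, -2.5]
force: [-1.3, -1.8, 0.8]
gripper_width: 0.3
12.0833 [ 541.32 -191.14  108.02] wheel xy 5.022929977752694 -15.933285809749844 36.021353965205904 [-1.29 -2.36  1.22]
12.1333 [ 541.32 -191.11  107.99] wheel xy 5.023392550196929 -15.910977929601644 35.98805806955916 [-0.93 -2.63  1.5 ]
time_s: 12.97
ee_pos: [350.4, -339.8, 177.9]
ee_rot: [-90.0, 0.1, -2.8]
force: [-0.2, -0.5, -0.1]
gripper_width: 0.4
13.0167 [ 352.82 -338.47  177.94] wheel xy -176.87416350721043 -171.3432535536345 105.94262455108844 [ 0.01  1.21 -0.43]
scene ridge x -20 (np.float64(-6.0), np.float64(18.0), np.float64(6.0))
scene ridge x -10 (np.float64(-6.75), np.float64(5.75), np.float64(-0.5))
scene ridge x 0 (np.float64(-6.5), np.float64(5.5), np.float64(-0.5))
scene ridge x 10 (np.float64(-6.25), np.float64(6.0), np.float64(-0.125))
scene ridge x 20 (np.float64(-6.25), np.float64(6.0), np.float64(-0.125))
scene post (np.float64(-2.75), np.float64(3.0), np.float64(0.125)) (np.float64(-2.0), np.float64(3.25), np.float64(0.625))
top ridge x -20 (np.float64(-6.75), np.float64(-18.5), np.float64(-12.625))
top ridge x -10 (np.float64(-6.5), np.float64(5.75), np.float64(-0.375))
top ridge x 0 (np.float64(-6.25), np.float64(6.0), np.float64(-0.125))
top ridge x 10 (np.float64(-6.0), np.float64(6.5), np.float64(0.25))
top ridge x 20 (np.float64(-5.75), np.float64(6.75), np.float64(0.5))
top post (np.float64(-3.0), np.float64(3.5), np.float64(0.25)) (np.float64(-2.5), np.float64(3.75), np.float64(0.625))
[ 537.22 -175.31   -0.04    0.  ] 0.7739
[ 536.75 -175.27   -0.04    0.  ] 0.7731
[ 536.92 -175.32   -0.04    0.02] 0.7747
[ 536.75 -175.27   -0.04    0.  ] [-2.23  0.02]
[ 537.74 -175.02   -0.02   -0.01] 0.3962
scene [ 537.74 -175.02   -0.02   -0.01] [-1.29 -0.35]
[ 536.61 -175.39   -0.04    0.  ] 0.3716
top [ 536.61 -175.39   -0.04    0.  ] [-2.27  0.07]
```

```bash
ls pics
```

```text
a8.png
c10.png
c11.png
c12.png
c13.png
c2.png
c3.png
c4.png
c5.png
c6.png
c7.png
c8.png
c9.png
ov13scene.png
ov13top.png
ov1scene.png
ov1top.png
ov9scene.png
ov9top.png
s10.png
s11.png
s12.png
s13.png
s1c.png
s2.png
s3.png
s4.png
s5.png
s6.png
s7.png
s8.png
s9.png
scene1.png
t13.png
t1c.png
t2.png
t9.png
top1.png
```

View pics/ov13top.png

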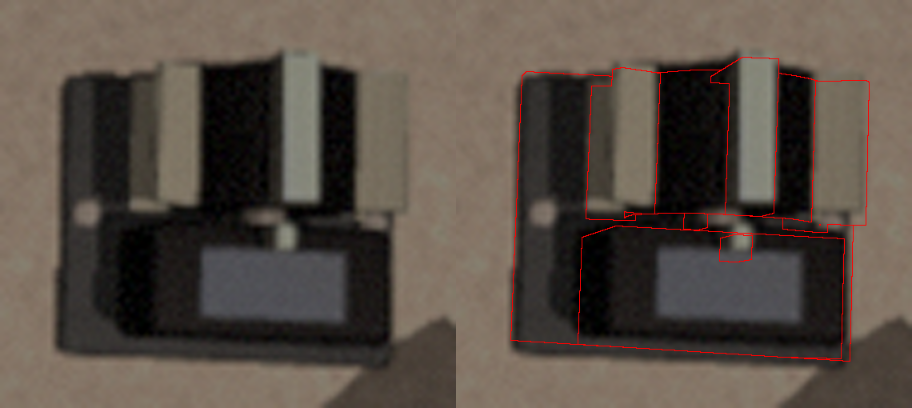

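View pics/s13.png

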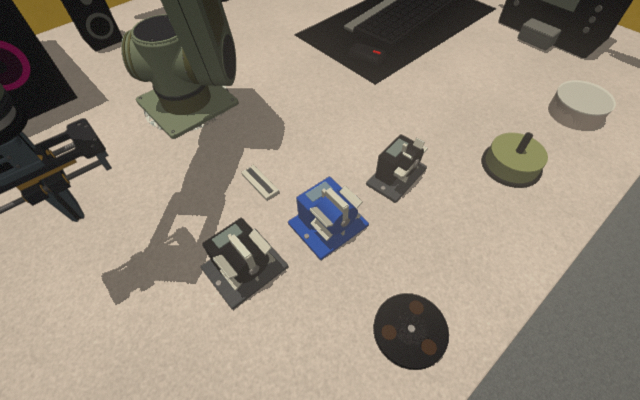

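The ridge is within about 1° of straight up, lined up with the post. The blue and narrow counters look unchanged. I'll let the arm settle, then hand in.

```bash
python3 -m handwheel '[[0,[0,0,0],[0,0,0]],[0,[0,0,0],[0,0,0]],[0,[0,0,0],[0,0,0]],[0,[0,0,0],[0,0,0]],[0,[0,0,0],[0,0,0]],[0,[0,0,0],[0,0,0]],[0,[0,0,0],[0,0,0]],[0,[0,0,0],[0,0,0]],[0,[0,0,0],[0,0,0]],[0,[0,0,0],[0,0,0]]]'
python3 - <<'E'
from h import *
b=snap('top','t14')
a=cv2.imread('pics/top1.png').astype(int)[:,:,::-1]
for n,r in(('narrow',(175,145,260,210)),('blue',(285,145,365,225))):
    print(n,np.abs(a-b)[r[1]:r[3],r[0]:r[2]].mean())
print(env.job_done())
E
```

```text
time_s: 13.9
ee_pos: [354.9, -337.1, 177.9]
ee_rot: [-90.0, -0.0, -2.5]
force: [-0.4, 0.1, -0.4]
gripper_width: 0.5
narrow 4.423770739064857
blue 4.367604166666666
the job is handed in; nothing more can be done
None
```

I zeroed the black wide counter and handed the job in at about 14 s. With the shut fingers I pushed three ridges over the top, then gave the thick zero ridge one small corrective push before backing the arm well clear.

- **Angle:** the model fits put the zero ridge between -0.35° and +0.07° of straight up. Measuring its edges against the index post directly gave about 0.7 mm, or 0.8°, short. The two checks differ slightly, but both are under 1°.
- **Other counters:** comparing the top pictures from before and after, the narrow and blue counters show the same small difference (about 4.4 grey levels each). That looks like picture noise rather than movement, so neither seems to have been touched.
- **Forces:** the force readings I took stayed under about 4 N.

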